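# Black impact sockets back into their foam pockets

### The job

Put the four black impact sockets away in the foam tray, each standing upright, mouth up, fully down in the pocket cut for its own size, and let them go. One of the smaller three has been left in the largest pocket, so clear that one into its own place before the big socket goes in; the two chrome sockets belong elsewhere and stay standing where they are.

Things in the scene. Friction and masses are not known exactly. Their poses are not given: they have to be found in the camera images.
- s26_mid (a point): Black deep impact socket, 26 mm diameter, 70 mm tall, loose, upright: a plain steel cylinder, hexagonal mouth up, foot bevelled 3 mm, about 0.15 kg. Point: its centre, 35 mm above its foot; z up its axis. On the bench or, wrongly, in the 56 mm socket's pocket: grip its upper half there, as fingers may not fit into the pocket.
- s36_mid (a point): Black deep impact socket, 36 mm diameter, 78 mm tall, loose, upright: a plain steel cylinder, hexagonal mouth up, foot bevelled 3 mm, about 0.28 kg. Point: its centre, 39 mm above its foot; z up its axis. On the bench or, wrongly, in the 56 mm socket's pocket: grip its upper half there, as fingers may not fit into the pocket.
- s46_mid (a point): Black deep impact socket, 46 mm diameter, 86 mm tall, loose, upright: a plain steel cylinder, hexagonal mouth up, foot bevelled 3 mm, about 0.48 kg. Point: its centre, 43 mm above its foot; z up its axis. On the bench or, wrongly, in the 56 mm socket's pocket: grip its upper half there, as fingers may not fit into the pocket.
- s56_mid (a point): Black deep impact socket, 56 mm diameter, 94 mm tall, loose, upright: a plain steel cylinder, hexagonal mouth up, foot bevelled 3 mm, about 0.72 kg. Point: its centre, 47 mm above its foot; z up its axis. Stands on the bench.
- pocket26: Fixed dark blue foam block, 84 x 84 x 20 mm high, with a round pocket 36 mm across, cut 20 mm deep down to bench level (yellow floor), for the 26 mm black socket. Origin: pocket centre at bench level; z up, x, y along its sides. The four blocks lie in a row, 87 mm apart along their y axes, in any order, in an aluminium tray (rim 12 mm high).
- pocket36: Fixed dark blue foam block, 84 x 84 x 20 mm high, with a round pocket 46 mm across, cut 20 mm deep down to bench level (yellow floor), for the 36 mm black socket. Origin: pocket centre at bench level; z up, x, y along its sides. The four blocks lie in a row, 87 mm apart along their y axes, in any order, in an aluminium tray (rim 12 mm high).
- pocket46: Fixed dark blue foam block, 84 x 84 x 20 mm high, with a round pocket 56 mm across, cut 20 mm deep down to bench level (yellow floor), for the 46 mm black socket. Origin: pocket centre at bench level; z up, x, y along its sides. The four blocks lie in a row, 87 mm apart along their y axes, in any order, in an aluminium tray (rim 12 mm high).
- pocket56: Fixed dark blue foam block, 84 x 84 x 20 mm high, with a round pocket 66 mm across, cut 20 mm deep down to bench level (yellow floor), for the 56 mm black socket. Origin: pocket centre at bench level; z up, x, y along its sides. The four blocks lie in a row, 87 mm apart along their y axes, in any order, in an aluminium tray (rim 12 mm high).
- chromeA_mid (a point): Bright chrome deep socket, 36 mm outside diameter, 78 mm tall, loose and standing upright on the bench among the black ones; it does not belong in the tray. This point is its centre, 39 mm above its foot; z runs up its axis.
- chromeB_mid (a point): Bright chrome deep socket, 46 mm outside diameter, 86 mm tall, loose and standing upright on the bench among the black ones; it does not belong in the tray. This point is its centre, 43 mm above its foot; z runs up its axis.
Mind the look-alikes: they are no part of the job. What is shaped like the part that bears s46_mid but green is not meant.

How it is judged:
At the end, for the whole second after the job is handed in: Each black socket stands upright (within 0.12 rad) within 8 mm of the centre of the pocket of its own size, its foot less than 6 mm above the pocket's floor, released and at rest; both chrome sockets stand within 25 mm of where they began (horizontal distance between s26_mid and pocket26 below 0.008 m and height (world z) of s26_mid below 0.041 m and angle between each of s26_mid, s36_mid, s46_mid, s56_mid, chromeA_mid, chromeB_mid's own z axis and vertical below 0.12 rad and linear speed of each of socket26, socket36, socket46, socket56 below 0.02 m/s and horizontal distance between s36_mid and pocket36 below 0.008 m and height (world z) of s36_mid below 0.045 m and horizontal distance between s46_mid and pocket46 below 0.008 m and height (world z) of s46_mid below 0.049 m and horizontal distance between s56_mid and pocket56 below 0.008 m and height (world z) of s56_mid below 0.053 m and distance of each of chromeA_mid, chromeB_mid from where it was at the start of the episode below 0.025 m); the robot touches nothing.
It fails at once if a chrome socket is shoved more than 25 mm, picked up or knocked over (distance of chromeA_mid from where it was at the start of the episode above 0.025 m or angle between chromeA_mid's own z axis and vertical above 0.4 rad).
It fails at once if a chrome socket is shoved more than 25 mm, picked up or knocked over (distance of chromeB_mid from where it was at the start of the episode above 0.025 m or angle between chromeB_mid's own z axis and vertical above 0.4 rad).
It also fails if it takes over 104 s, if anything falls off the work surface, if the arm or the gripper's body presses on something with over 40 N, if the wrist force passes 120 N, or if a joint passes its speed limit or range.

### The arm

A 6-joint arm with a two-finger parallel gripper is mounted at the origin on the work surface. World frame = base frame: x ahead of the robot, y to its left, z up, the work surface at z = 0. Lengths are in m, angles in rad, forces in N, time in s.
With the tool pointing down it reaches from about 0.35 to 1 m from the base axis. Payload 7.1 kg.
Tool frame: the origin (TCP) lies between the finger pads; the fingertips stand 11 mm ahead of it and the grasp point (between the pads) lies 8 mm behind it; z points along the fingers, y is the direction in which the jaws open and shut (so a half turn about z gives the same grasp; the last joint's range is limited). The gripper opens to 85 mm and grips with 20 to 120 N. Pads are 22 mm wide; open, the fingers measure 114 mm over their backs; the gripper's body (76 mm by 85 mm) begins 54 mm behind the grasp point. The pads swing forward as they close: fully open they stand 13 mm farther back than shut.
Start: joints at [-1.24, 0.423, 1.63, -0, 1.089, -0.019], TCP at [0.214, -0.587, 0.242] pointing down, gripper open.
Joint ranges: [-3, 3], [-0.9, 2.11], [0.09, 2.58], [-1.31, 4.45], [0.11, 2.69], [-2.54, 2.54]. Speed limits (rad/s): [2.39, 2.39, 3.01, 3.14, 3.14, 3.14].

### API

Orientations are given as a unit quaternion [x, y, z, w].
In Python, from plant import bot gives the robot as it stands. Calls block until the motion is done:
- bot.move_pose(position, orientation): joint-space move of the TCP to a pose.
- bot.line_to(position, orientation=None, vel=0.15, max_force=None): straight line of the TCP; orientation=None keeps the orientation; vel is the mean speed in m/s. With max_force (N) it stops when the force on the tool has changed by that much, and returns True; else False.
- bot.move_j(angles): joint-space move.
- bot.open() and bot.close(force=None): open the fingers fully, or close them until they stop; force is the grip in N (None keeps the last).
- bot.sleep(seconds).
- bot.inverse_kinematics(position, orientation): joint angles nearest the present ones, or None.
- bot.camera(name): name is "scene" or "top"; returns a dict with "pixels" (420x560x3 uint8, blue, green, red), "camera_matrix" (3x3 intrinsics, pixels), "T" (4x4, takes a point from camera to world coordinates). Camera axes: x right, y up, looking along -z (the intrinsics and any distortion apply to the point x, -y, -z); pixel columns grow to the right and rows downward; lengths in m; the calibration is good to about 2 mm. A picture is of the moment at which its call begins. There is no depth.
A pose or a line that the arm cannot do raises bot.IKError and nothing moves.
- bot.close_job(): hands the job in, once; it reports no verdict.
Trained networks look in a picture, given as the dict that the camera call returned (one of the last four; its "shot" number tells which), for a name from the list of things; names that differ only in an ending like _2 or _b are one class to them, and where a whole thing is asked for, a point or a joint stands for the part that bears it (a point fixed in the world has none). Each returns a list of dicts, best first, with "conf" (0 to 1); they miss things now and then, are a little off and sometimes report something else, mostly with a low value. They report only what shows in the picture. A call takes as long as a camera call. They do not tell look-alikes from the thing itself.
- bot.silhouettes(picture, name): "mask" (420x560 bool, what is visible of it) and "rect" ([centre column, centre row, width, height] in pixels, round what is visible of it).
- bot.tip_of(picture, name): "position" ([row, column] in pixels: a listed point, or the origin of a listed thing).
Readings, each from a call of its own:
- bot.read_clock(): time.
- bot.read_qpos(): joint angles.
- bot.read_joint_vel(): joint speeds.
- bot.read_joint_efforts(): joint torques, N m.
- bot.read_tool_pos(): TCP position.
- bot.read_tcp_rot(): TCP orientation.
- bot.read_ft_force(): force on the tool from outside, world axes, zero at the start.
- bot.read_ft_torque(): the same for the moment, N m.
- bot.read_width(): finger opening in m.
Only numpy, scipy, OpenCV 4.12 (cv2) and the standard library are available. Lean on these libraries where they do the work, as an engineer would, in place of code of your own. Each camera call takes 0.05 s, during which the arm holds its last target.

## Working session

There is one attempt and no reset: what is moved stays moved. The work goes in short steps, each a Python script; the robot and the scene stay as the last script left them, time stands still between calls to the robot, and variables do not carry over. Pictures are saved under pics/ and viewed, and the job is handed in when it is done.

```bash
ls; mkdir -p pics
python3 - <<'E'
from plant import bot
import cv2,numpy as np
for n in("scene","top"):
    p=bot.camera(n); cv2.imwrite(f"pics/{n}0.png",p["pixels"]); print(p["camera_matrix"],p["T"],p.keys())
    for k in ["s26_mid","s36_mid","s46_mid","s56_mid","pocket26","pocket36","pocket46","pocket56","chromeA_mid","chromeB_mid"]:
        print(n,k,[(np.round(d["position"],1),round(d["conf"],2)) for d in bot.tip_of(p,k)], [(np.round(d["rect"]),round(d["conf"],2)) for d in bot.silhouettes(p,k)])
print(bot.read_clock(),bot.read_tcp_rot())
E
```

```text
pics
[[509.19524904   0.         280.0675857 ]
 [  0.         509.19524904 212.39315305]
 [  0.           0.           1.        ]] [[ 0.43790652 -0.692202    0.57366738  1.05171968]
 [ 0.89901566  0.33506955 -0.28195609 -0.25747068]
 [ 0.0029521   0.63920637  0.76902958  0.7980198 ]
 [ 0.          0.          0.          1.        ]] dict_keys(['pixels', 'camera_matrix', 'T', 'shot'])
scene s26_mid [(array([257.2, 136.8]), 0.63)] [(array([137., 257.,  23.,  37.]), 0.88)]
scene s36_mid [(array([291.3, 274.5]), 0.8)] [(array([276., 291.,  20.,  40.]), 0.67)]
scene s46_mid [(array([124.3, 370.5]), 0.67), (array([158.7, 376.4]), 0.6), (array([176.5, 325.5]), 0.2)] [(array([373., 126.,  26.,  38.]), 0.96), (array([264., 199.,  24.,  46.]), 0.74), (array([377., 160.,  25.,  46.]), 0.63)]
scene s56_mid [(array([177.2, 322.8]), 0.75), (array([298.3, 276.1]), 0.18)] [(array([323., 175.,  30.,  46.]), 0.69)]
scene pocket26 [(array([282.1, 318.3]), 0.94), (array([301. , 276.6]), 0.94), (array([318.2, 233.5]), 0.88), (array([261. , 361.3]), 0.63)] [(array([362., 262.,  61.,  52.]), 0.84), (arra
[... 2588 characters left out ...]
6 [(array([150.2, 281.9]), 0.92), (array([146.5, 361.9]), 0.82), (array([150.6, 243. ]), 0.79)] [(array([364., 148.,  38.,  42.]), 0.82), (array([246., 151.,  39.,  39.]), 0.71), (array([327., 148.,  42.,  43.]), 0.66)]
top pocket56 [(array([150.2, 281.9]), 0.92), (array([146.5, 361.9]), 0.82), (array([150.6, 243. ]), 0.79)] [(array([364., 148.,  38.,  42.]), 0.82), (array([246., 151.,  39.,  39.]), 0.71), (array([327., 148.,  42.,  43.]), 0.66)]
top chromeA_mid [(array([240.8, 361.5]), 0.67)] [(array([362., 241.,  23.,  18.]), 0.68)]
top chromeB_mid [(array([235.3, 296.4]), 0.86)] [(array([299., 234.,  22.,  29.]), 0.66)]
2.1 [ 9.84744256e-01  1.74007901e-01 -3.83147378e-06 -3.13560730e-05]
```

View pics/scene0.png

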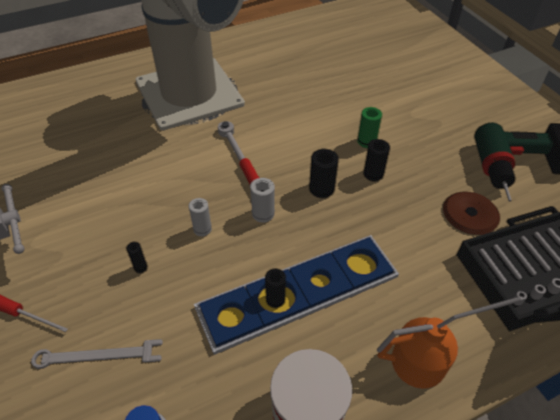

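View pics/top0.png

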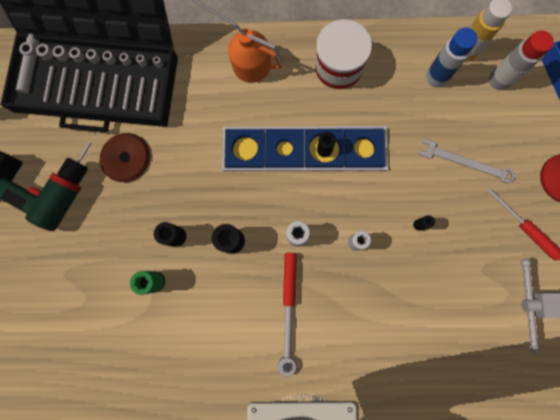

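The top view shows the tray (rows 128–170, columns 223–387). From left to right its pockets are 46, 26, 56 (holding a black socket at 325,145) and 36. On the bench are s46 (170,235), s56 (228,238), chrome B (298,233), chrome A (361,240) and s26 (424,223). The green socket at (147,282) is the decoy. Next I'll fit exact positions.

```bash
cat > h.py <<'E'
from plant import bot
import cv2,numpy as np
from scipy.optimize import minimize,least_squares
def proj(p,X):
    X=np.atleast_2d(X); c=(X-p["T"][:3,3])@p["T"][:3,:3]
    c=c*[1,-1,-1]; q=c@p["camera_matrix"].T; return q[:,:2]/q[:,2:]
def unproj(p,uv,z):
    d=np.linalg.inv(p["camera_matrix"])@[uv[0],uv[1],1]; d=p["T"][:3,:3]@(d*[1,-1,-1]); o=p["T"][:3,3]
    return o+d*(z-o[2])/d[2]
def cyl(p,x,y,D,h,z0=0):
    t=np.linspace(0,2*np.pi,60); c=np.c_[x+D/2*np.cos(t),y+D/2*np.sin(t)]
    P=np.r_[np.c_[c,0*t+z0],np.c_[c,0*t+z0+h]]
    return cv2.convexHull(proj(p,P).astype(np.float32))[:,0]
def rast(poly,shape,s=4):
    m=np.zeros((shape[0]*s,shape[1]*s),np.uint8); cv2.fillPoly(m,[np.round((poly+.5)*s-.5).astype(np.int32)],1)
    return cv2.resize(m.astype(np.float32),(shape[1],shape[0]),interpolation=cv2.INTER_AREA)
def fitcyl(items,x0,D,h,z0=0):
    # items: (picture, mask)
    def f(v):
        r=0
        for p,m in items:
            a=rast(cyl(p,v[0],v[1],D,h,z0),m.shape); r+=1-np.minimum(a,m).sum()/np.maximum(a,m).sum()
        return r
    r=minimize(f,x0,method="Nelder-Mead",options=dict(initial_simplex=np.array([x0,x0+[.006,0],x0+[0,.006]]),xatol=2e-4,fatol=1e-4)); return r.x,r.fun/len(items)
SZ={"s26":(.026,.070),"s36":(.036,.078),"s46":(.046,.086),"s56":(.056,.094),"cA":(.036,.078),"cB":(.046,.086)}
E
cat > loc.py <<'E'
from h import *
P={n:bot.camera(n) for n in("scene","top")}
# tray
for n,p in P.items():
    b,g,r=[p["pixels"][...,i].astype(int) for i in range(3)]
    m=((b>1.35*g)&(b>1.8*r)&(b>35)).astype(np.uint8)
    k,l,st,c=cv2.connectedComponentsWithStats(cv2.morphologyEx(m,cv2.MORPH_CLOSE,np.ones((5,5))))
    q=unproj(p,(325,148) if n=="top" else (279,300),.02)
    lab=[i for i in range(1,k) if st[i,4]>1500]; print(n,[st[i] for i in lab])
    pts=np.argwhere(l==lab[0])[:,::-1]
    W=np.array([unproj(p,u,.02)[:2] for u in pts],np.float32)
    print("tray",cv2.minAreaRect(W*1000))
    # yellow floors centres
    ym=((r>90)&(g>70)&(b<60)&(r>2*b)).astype(np.uint8)
G={"s26":[(137,257),(423,223)],"s36":[(275,290),(325,145)],"s46":[(376,160),(170,235)],"s56":[(323,175),(228,238)],"cA":[(202,215),(361,241)],"cB":[(263,200),(298,234)]}
out={n:p["pixels"].copy() for n,p in P.items()}
for s,(a,b) in G.items():
    D,h=SZ[s]; its=[]
    for n,c in zip(P,(a,b)):
        p=P[n]; best=None
        name={"cA":"chromeA","cB":"chromeB"}.get(s,s)+"_mid"
        for d in bot.silhouettes(p,name):
            if np.hypot(d["rect"][0]-c[0],d["rect"][1]-c[1])<14: best=d["mask"]; break
        if best is None: print(s,n,"none"); continue
        x0=unproj(p,c,h/2)[:2]; v,e=fitcyl([(p,best.astype(np.float32))],x0,D,h); print(s,n,v.round(4),round(e,3),"net")
        pix=p["pixels"].max(2); 
        if s[0]=="s":
            m=((pix<50)).astype(np.uint8); m&=cv2.dilate(best.astype(np.uint8),np.ones((9,9)))
            v2,e2=fitcyl([(p,m.astype(np.float32))],x0,D,h); print(s,n,v2.round(4),round(e2,3),"thr"); 
        its.append((p,best.astype(np.float32)))
    v,e=fitcyl(its,x0,D,h); print(s,"BOTH",v.round(4),round(e,3))
    for n,p in P.items(): cv2.polylines(out[n],[np.round(cyl(p,*v,D,h)).astype(np.int32)],True,(0,0,255),1)
for n in out: cv2.imwrite(f"pics/ov_{n}.png",out[n])
E
python3 loc.py
```

```text
scene [array([ 200,  238,  193,  108, 5714], dtype=int32)]
tray ((640.672119140625, -18.083465576171875), (342.11785888671875, 85.40421295166016), 88.97638702392578)
top [array([ 226,  129,  159,   38, 3857], dtype=int32)]
tray ((633.6312866210938, -16.230850219726562), (343.04608154296875, 81.96036529541016), 89.20012664794922)
s26 scene [ 0.4662 -0.2579] 0.088 net
s26 scene [ 0.4638 -0.2585] 0.2 thr
s26 top [ 0.4626 -0.2576] 0.12 net
s26 top [ 0.4641 -0.2582] 0.234 thr
s26 BOTH [ 0.4632 -0.2577] 0.112
s36 scene [ 0.6353 -0.0614] 0.068 net
s36 scene [ 0.6353 -0.0613] 0.18 thr
s36 top [ 0.6326 -0.0622] 0.08 net
s36 top [ 0.6356 -0.0625] 0.239 thr
s36 BOTH [ 0.6337 -0.061 ] 0.085
s46 scene [0.4482 0.2648] 0.066 net
s46 scene [0.4459 0.263 ] 0.133 thr
s46 top [0.4443 0.2617] 0.091 net
s46 top [0.4455 0.2642] 0.166 thr
s46 BOTH [0.4464 0.2652] 0.095
s56 scene [0.4369 0.144 ] 0.062 net
s56 scene [0.4357 0.143 ] 0.123 thr
s56 top [0.4339 0.1407] 0.103 net
s56 top [0.436  0.1419] 0.126 thr
s56 BOTH [0.4355 0.1437] 0.097
cA scene [ 0.4306 -0.1224] 0.103 net
cA top [ 0.4277 -0.1228] 0.05 net
cA BOTH [ 0.4278 -0.1222] 0.082
cB scene [0.4436 0.0032] 0.086 net
cB top [0.4431 0.0023] 0.061 net
cB BOTH [0.4432 0.003 ] 0.078
```

```bash
cat > pk.py <<'E'
from h import *
P={n:bot.camera(n) for n in("scene","top")}
g0={"46":(.637,.1135,.056),"26":(.637,.0265,.036),"36":(.637,-.1475,.046)}
t=np.linspace(0,2*np.pi,60)
disc=lambda p,x,y,D,z: proj(p,np.c_[x+D/2*np.cos(t),y+D/2*np.sin(t),0*t+z])
for k,(x,y,D) in g0.items():
    its=[]
    for n,p in P.items():
        b,g,r=[p["pixels"][...,i].astype(float) for i in range(3)]
        # soft yellow fraction between foam and yellow
        near=rast(disc(p,x,y,D+.016,.01),b.shape)>.5
        s=(r-b); hi=np.percentile(s[near],85); lo=np.percentile(s[near],5)
        m=np.clip((s-lo)/(hi-lo),0,1)*near
        its.append((p,m))
    def f(v,its=its):
        e=0
        for p,m in its:
            a=rast(disc(p,*v[:2],D,.001),m.shape)*rast(disc(p,*v[:2],D,.02),m.shape)
            e+=1-np.minimum(a,m).sum()/np.maximum(a,m).sum()
        return e/len(its)
    for nm,it in (("scene",its[:1]),("top",its[1:]),("both",its)):
        r=minimize(f,[x,y],args=(it,),method="Nelder-Mead",options=dict(initial_simplex=[[x,y],[x+.006,y],[x,y+.006]],xatol=2e-4,fatol=1e-4)); print(k,nm,r.x.round(4),round(r.fun,3))
C=(.637,-.017)
for n,p in P.items():
    o=p["pixels"].copy()
    a=np.deg2rad(-0.9); ux=np.array([np.cos(a),np.sin(a)]);uy=np.array([-ux[1],ux[0]])
    q=np.array([[*(np.array(C)+i*.042*ux+j*.1725*uy),.02] for i,j in((1,1),(1,-1),(-1,-1),(-1,1))])
    cv2.polylines(o,[np.round(proj(p,q)*1).astype(np.int32)],True,(0,0,255),1)
    c=(225,80,175,110) if n=="top" else (190,230,220,120)
    ov=cv2.imread(f"pics/ov_{n}.png"); 
    cv2.imwrite(f"pics/tray_{n}.png",cv2.resize(o[c[1]:c[1]+c[3],c[0]:c[0]+c[2]],None,fx=3.5,fy=3.5,interpolation=cv2.INTER_NEAREST))
    c=(130,120,320,175) if n=="top" else (120,100,290,220)
    cv2.imwrite(f"pics/ovz_{n}.png",cv2.resize(ov[c[1]:c[1]+c[3],c[0]:c[0]+c[2]],None,fx=2.5,fy=2.5))
E
python3 pk.py
```

```text
46 scene [0.6404 0.1122] 0.2
46 top [0.638  0.1136] 0.164
46 both [0.639  0.1129] 0.2
26 scene [0.6392 0.0251] 0.249
26 top [0.6363 0.0262] 0.213
26 both [0.6378 0.026 ] 0.252
36 scene [ 0.636  -0.1481] 0.214
36 top [ 0.6335 -0.1474] 0.18
36 both [ 0.635  -0.1475] 0.213
```

View pics/ovz_top.png

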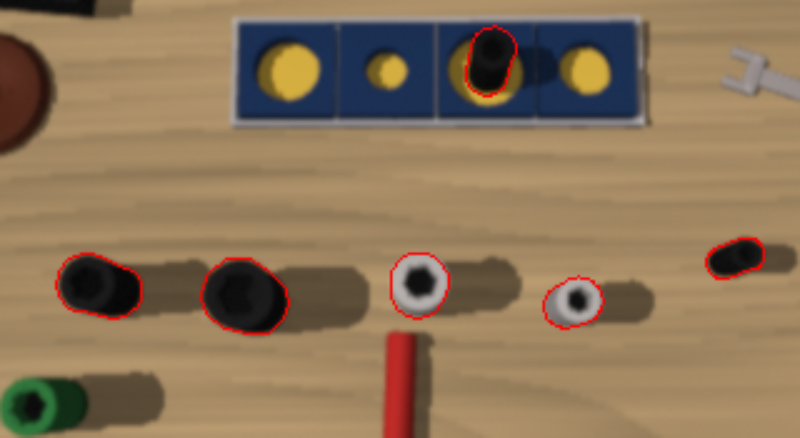

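View pics/tray_scene.png

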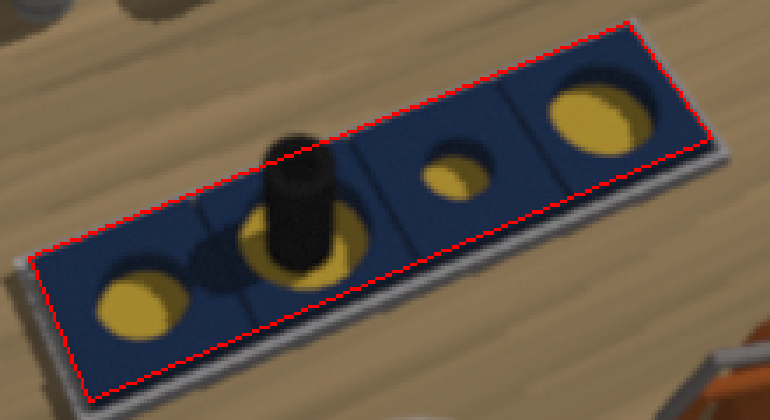

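View pics/ovz_scene.png

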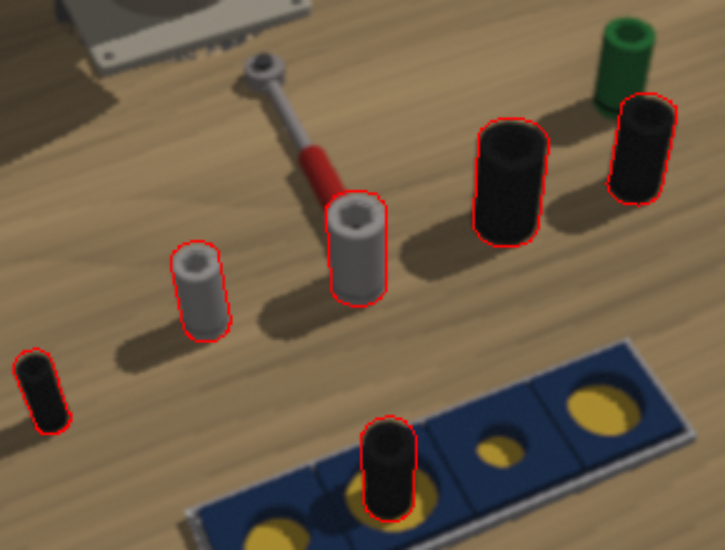

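The overlays fit well. Jaw direction will be along x, away from neighbouring sockets. First I'll move s36 from the 56 mm pocket to the 36 mm pocket.

```bash
cat >> h.py <<'E'
PK={"26":(.6378,.0260),"36":(.6350,-.1478),"46":(.6390,.1129),"56":(.6364,-.0610)}
ZG={"26":.045,"36":.050,"46":.052,"56":.057}
def quat(xy):
    best=None
    q0=bot.read_qpos()
    for q in([.70711,.70711,0,0],[-.70711,.70711,0,0]):
        a=bot.inverse_kinematics([xy[0],xy[1],.2],q); b=bot.inverse_kinematics([.637,0,.2],q)
        if a is None or b is None: print("noIK",q); continue
        c=max(abs(a[5]),abs(b[5]))
        if best is None or c<best[0]: best=(c,q)
    print("j6 max",best); return best[1]
def pick(k,xy):
    q=quat(xy); z=ZG[k]
    bot.move_pose([*xy,.20],q)
    hit=bot.line_to([*xy,z],vel=.12,max_force=15); print("down hit",hit,bot.read_tool_pos())
    if hit: return False
    bot.close(80); w=bot.read_width(); print("width",w)
    f0=bot.read_ft_force()
    bot.line_to([*xy,z+.13],vel=.15); print("w after",bot.read_width(),"dF",np.round(np.array(bot.read_ft_force()),1))
    return abs(w-int(k)/1000)<.004
def place(k,dx=0,dy=0):
    x,y=PK[k]; x+=dx;y+=dy; z=ZG[k]
    c=bot.read_tool_pos(); q=bot.read_tcp_rot()
    bot.line_to([x,y,z+.13],q,vel=.2)
    bot.line_to([x,y,z+.024],vel=.15)
    hit=bot.line_to([x,y,z-.001],vel=.04,max_force=12); p=bot.read_tool_pos(); print("place hit",hit,np.round(p,4))
    return hit,p[2]-z
def release():
    bot.open(); p=bot.read_tool_pos(); bot.line_to([p[0],p[1],.21],vel=.15); print("t",bot.read_clock())
E
python3 - <<'E'
from h import *
if pick("36",(.6345,-.0615)):
    h,d=place("36")
    if d<.006: release()
    else: print("STUCK",d)
p=bot.camera("scene"); cv2.imwrite("pics/a.png",p["pixels"])
E
```

```text
noIK [-0.70711, 0.70711, 0, 0]
j6 max (np.float64(0.11529340438965274), [0.70711, 0.70711, 0, 0])
down hit False [ 0.63513705 -0.06158664  0.05083298]
width 0.03476017248486607
w after 0.03435746939775431 dF [ 0.1  0.  -3.3]
place hit True [ 0.6346 -0.1477  0.0506]
t 12.025
```

View pics/a.png

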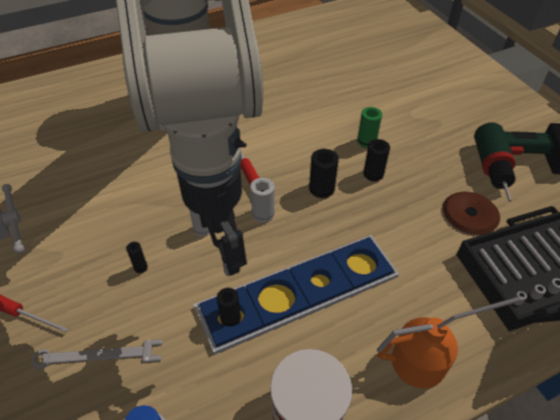

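s36 now stands in the right-hand pocket at (229,308), and the 56 mm pocket at (277,298) is empty. The big socket is next.

Run:
```python
from h import *
for k,xy in(("56",(.4355,.1433)),("46",(.4462,.2645))):
    if not pick(k,xy): print("PICK?"); break
    h,d=place(k)
    if d<.006: release()
    else: print("STUCK",d); break
p=bot.camera("scene"); cv2.imwrite("pics/b.png",p["pixels"])
```

```text
noIK [-0.70711, 0.70711, 0, 0]
j6 max (np.float64(0.2919291843948253), [0.70711, 0.70711, 0, 0])
down hit False [0.43595414 0.1434173  0.05751299]
width 0.05459848389385823
w after 0.05442917859678013 dF [ 0.3 -0.4 -5.8]
place hit True [ 0.6361 -0.061   0.058 ]
t 20.7583
noIK [-0.70711, 0.70711, 0, 0]
j6 max (np.float64(0.5121525865521477), [0.70711, 0.70711, 0, 0])
down hit False [0.44666135 0.26475435 0.0526214 ]
width 0.04479929434430792
w after 0.04423191165259512 dF [-0.1  0.1 -5.2]
place hit True [0.6387 0.1128 0.0528]
t 29.5083
```

View pics/b.png

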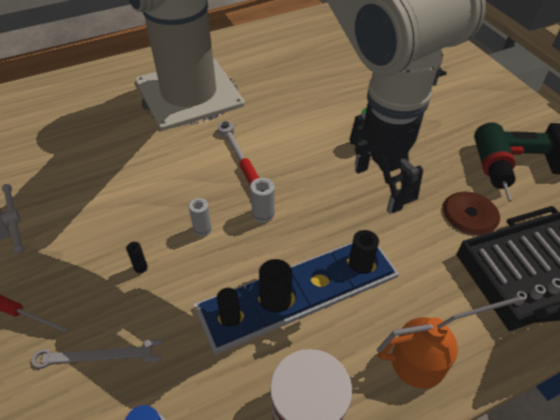

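All three are seated, at (229,307), (276,287) and (364,253). Last is s26.

Run:
```python
from h import *
k,xy="26",(.4635,-.2578)
bot.move_pose([.50,-.1,.24],bot.read_tcp_rot())
if pick(k,xy):
    h,d=place(k)
    if d<.006: release()
    else: print("STUCK",d)
bot.move_pose([.214,-.587,.242],[.9847,.174,0,0])
P={n:bot.camera(n) for n in("scene","top")}
G={"s26":PK["26"],"s36":PK["36"],"s46":PK["46"],"s56":PK["56"],"cA":(.4278,-.1222),"cB":(.4432,.003)}
out={n:p["pixels"].copy() for n,p in P.items()}
for s,g in G.items():
    D,h=SZ[s]; name={"cA":"chromeA","cB":"chromeB"}.get(s,s)+"_mid"
    for n,p in P.items():
        c=proj(p,[*g,h/2])[0]
        ms=[d["mask"] for d in bot.silhouettes(p,name) if np.hypot(d["rect"][0]-c[0],d["rect"][1]-c[1])<12]
        if ms: v,e=fitcyl([(p,ms[0].astype(np.float32))],np.array(g),D,h); print(s,n,"offset mm",((v-g)*1000).round(1),round(e,3))
        else: print(s,n,"none")
        cv2.polylines(out[n],[np.round(cyl(p,*g,D,h)).astype(np.int32)],True,(0,0,255),1)
for n in out:
    c=(130,80,320,200) if n=="top" else (120,140,290,220)
    cv2.imwrite(f"pics/e_{n}.png",cv2.resize(out[n][c[1]:c[1]+c[3],c[0]:c[0]+c[2]],None,fx=2.5,fy=2.5))
print(bot.read_clock())
```

```text
noIK [-0.70711, 0.70711, 0, 0]
j6 max (np.float64(0.5300319840336063), [0.70711, 0.70711, 0, 0])
down hit False [ 0.46395431 -0.25804241  0.04565345]
width 0.023895230298003268
w after 0.023913791979466543 dF [ 0.1  0.  -1.6]
place hit True [0.6375 0.026  0.0454]
t 39.45
s26 scene offset mm [-1.1  2.1] 0.146
s26 top offset mm [-2.3  0.6] 0.087
s36 scene offset mm [ 1.1 -0. ] 0.097
s36 top offset mm [-2.5  0.5] 0.059
s46 scene offset mm [ 1.2 -0.5] 0.098
s46 top offset mm [-1.8 -0.6] 0.047
s56 scene offset mm [ 0.3 -0.6] 0.064
s56 top offset mm [-2.9 -0.4] 0.073
cA scene offset mm [ 3.3 -0.3] 0.102
cA top offset mm [-1.1  0.3] 0.076
cB scene offset mm [ 4.4 -1.8] 0.108
cB top offset mm [ 0.1 -0.8] 0.05
42.7833
```

View pics/e_scene.png

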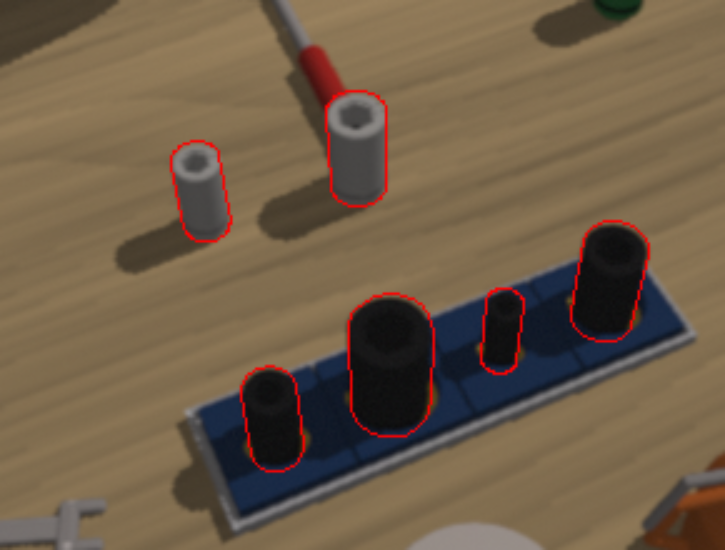

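View pics/e_top.png

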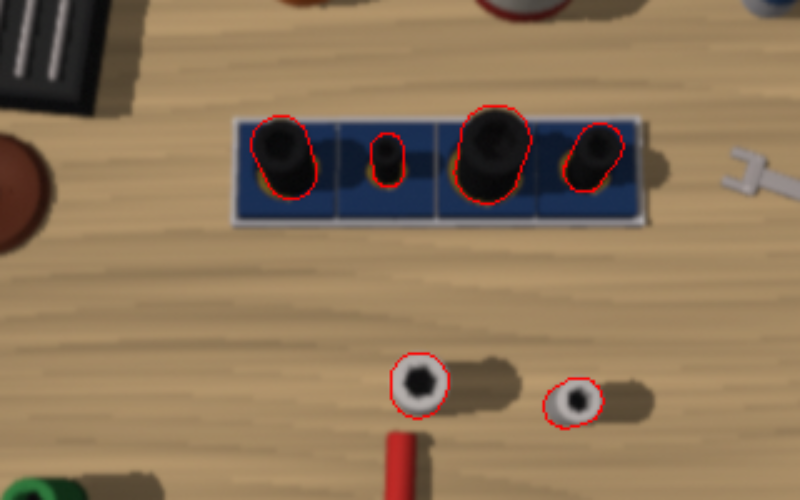

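Both views show all four black sockets upright and down in their own pockets. The chrome sockets haven't moved and the arm is clear.

```bash
python3 -c "
from plant import bot
bot.close_job()"
```

```text
the job is handed in; nothing more can be done
```

All four black sockets are in their own pockets and released, and the job is handed in. The robot's clock read about 43 s of the 104 s allowed.

I moved s36 out of the 56 mm pocket into its own first, then placed s56, s46 and s26. I gripped along x each time so the fingers stayed clear of the neighbouring sockets.

- **Seating:** each socket touched bottom within 1 mm of the height at which it had been gripped with its foot on the floor.
- **Position:** the final fits from both cameras put every black socket within about 3 mm of its measured pocket centre. The two cameras disagree by 1–4 mm in x, which shows up as a calibration-like bias.
- **Upright and chrome sockets:** the drawn outlines match upright sockets. The chrome sockets fit within about 1 mm of where they started in the top view. The scene view gives up to 5 mm, with the same kind of bias.

No check failed. The small readings that differed were finger widths 1–2 mm below the socket diameters, probably from pad compression, and a higher fit error for s26 in the scene view.

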